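# Hang the sample carrier level on the hook stand

### The job

Pick up the sample carrier with its brass weight and resin mount on board, choose the slot by which it will hang level, thread that slot over the hook of the stand and let it hang there level and still. Feel for the hook gently (the hook is sprung and clamped somewhat left of the stand's middle; do not lean on the stand), keep both pieces in their pockets, and leave the other things on the worktop alone.

Things in the scene. Friction and masses are not known exactly. Their poses are not given: they have to be found in the camera images.
- carrier: Loose upright carrier, 180 g empty, symmetric. Origin: centre of the tray's underside; z up, y along the width, x through the thickness (front and back alike). Grey tray 46 (x) x 150 (y) x 5 mm with two pockets at y = +46 and -46 mm (34 mm square inside, black rims 6 mm high) and an aluminium frame 6 mm thick in the plane x = 0: legs at y = +-70, slotted bar, grip tab.
- slot_row (a point): Centre of the carrier's middle slot, 80 mm above the carrier's origin. Five upright slots go through the frame along x, centred at carrier y = -40, -20, 0, 20, 40 mm, each 8 mm wide and 16 mm high (z = 72 to 88). It hangs with a slot's upper edge on the hook rod; the loaded centre of mass lies about 56 mm below that edge.
- tab (a point): Middle of the grip tab's top edge, 140 mm above the carrier's origin. The tab is 6 mm thick (x), 80 mm wide (y = -40 to 40) and plain from z = 88 to 140; pinch it across x from above, keeping the fingertips above z = 95 so that they clear the slots.
- brass_weight: Loose brass cylinder, 32 mm diameter, 28 mm high, 190 g, in one of the carrier's two pockets (which one varies). Origin: centre of its underside, 5 mm above the carrier's origin; z along its axis.
- resin_mount: Loose whitish resin sample mount, cylinder 32 mm diameter, 20 mm high, 20 g, in the other pocket. Origin: centre of its underside.
- stand: Fixed stand: dark base plate 150 x 110 x 12 mm (x = -100 to 50), column behind (x = 1 to 23), and on top a slotted aluminium cross bar 100 mm wide along y, top at z = 160 mm, in which a black clamp carries the hook. Origin: on the worktop below the middle of the cross bar; z up; the hook points along -x. More than 14 N between carrier and stand counts as leaning on it.
- hook_nominal (a point): Centre line of the stand, 150 mm up, 95 mm in front (stand x = -95): where the hook's end would be if clamped centrally. The real hook is clamped 3 to 16 mm to the left of it (stand +y); how far varies and is not measured: feel or look for it. It yields along stand +x on a spring, 500 N/m for 15 mm, then it is solid; sideways and vertically it is solid.
- hook_root (a point): On the stand's centre line at stand x = -40, z = 150 mm, level with the end of the clamp's sleeve. Hook (shifted to +y as said): steel rod 6 mm in diameter along x, axis at z = 150, from here to x = -95, ending in a blunt square lip 6 x 6 mm that stands up from z = 147 to z = 158 and reaches x = -98 in front. The frame hangs on the rod between lip and sleeve.
- gauge_block: Bystander: gauge block 50 x 35 x 25 mm, origin at the centre of its underside.
- tweezers_1: Bystander: steel tweezers 124 mm long, lying flat, origin at the centre of the underside.
- green_mount: Bystander: green sample mount, 30 mm diameter, 22 mm high, origin at the centre of its underside.
- blue_marker: Bystander: blue marker pen 138 mm long, lying, origin at the centre of the underside.

How it is judged (in metres and radians):
On the way, in this order (a step that is already met when the one before it is completed fails the run):
1. the carrier is lifted clear of the worktop with both pieces on board (height (world z) of carrier above 0.03 m and z of each of brass_weight, resin_mount in the frame of carrier below 0.015 m), for 0.2 s.
2. the carrier is lowered so that its weight rests on the hook (x of carrier in the frame of stand between -0.1 and -0.04 m and z of carrier in the frame of stand between 0.057 and 0.0705 m and contact force between carrier and stand above 2 N), for 0.1 s.
At the end, for the whole second after the job is handed in: Carrier hangs on the hook (over 2.5 N on the stand), origin 57-73 mm above and 40-100 mm in front of the stand's, tilt under 0.13 rad, at rest (0.02 m/s, 0.2 rad/s); brass weight and resin mount in their pockets (underside within 12 mm of the carrier's, centre within 52 mm) (angle between carrier's own z axis and vertical below 0.13 rad and z of carrier in the frame of stand between 0.057 and 0.073 m and x of carrier in the frame of stand between -0.1 and -0.04 m and contact force between carrier and stand above 2.5 N and linear speed of carrier below 0.02 m/s and angular speed of carrier below 0.2 rad/s and z of brass_weight in the frame of carrier between 0 and 0.012 m and z of resin_mount in the frame of carrier between 0 and 0.012 m and horizontal distance between each of brass_weight, resin_mount and carrier below 0.052 m); the robot touches nothing.
It fails at once if the carrier presses on the stand with more than 14 N (contact force between carrier and stand above 14 N).
It fails at once if the brass weight or the resin mount leaves its pocket (z of any of brass_weight, resin_mount in the frame of carrier above 0.02 m).
It fails at once if a bystander is moved more than 20 mm (distance of any of gauge_block, tweezers_1, green_mount, blue_marker from where it was at the start of the episode above 0.02 m).
It also fails if it takes over 64 s, if anything falls off the work surface, if the arm or the gripper's body presses on something with over 40 N, if the wrist force passes 120 N, or if a joint passes its speed limit or range.

### The arm

A 6-joint arm with a two-finger parallel gripper is mounted at the origin on a cart in front of the work surface, level with it; the furniture and walls round the work are solid. World frame = base frame: x ahead of the robot, y to its left, z up, the work surface at z = 0. Lengths are in mm, angles in rad, forces in N, time in s.
With the tool pointing down it reaches from about 300 to 875 mm from the base axis. Payload 6.4 kg.
Tool frame: the origin (TCP) lies where the fingers leave the gripper's body, on its centre line; the fingertips stand 64 mm ahead of it and the grasp point (between the pads) lies 45 mm ahead of it; x points along the fingers, y is the direction in which the jaws open and shut, and the axes are right-handed (so a half turn about x gives the same grasp; the last joint's range is limited). The gripper opens to 88 mm and grips with 3 to 60 N. Pads are 18 mm wide; open, the fingers measure 123 mm over their backs; the gripper's body (75 mm by 187 mm) begins 45 mm behind the grasp point.
Start: joints at [-1.443, 0.181, 1.607, -0, 1.354, -0.206], TCP at [188.407, -543.272, 302.714] pointing down, gripper open.
Joint ranges: [-2.99, 2.99], [-0.89, 2.07], [0.3, 2.58], [-1.14, 4.28], [0, 2.63], [-3.12, 3.12]. Speed limits (rad/s): [2.57, 2.57, 3.01, 3.14, 3.14, 3.14].

### API

Orientations are given as a unit quaternion [x, y, z, w].
In Python, from cell import * gives the robot as it stands. The module is installed in compiled form; this text tells all that it offers. Calls block until the motion is done:
- reach(position, orientation): joint-space move of the TCP to a pose.
- servo_line(position, orientation=None, velocity=150, until_force=None): straight line of the TCP; orientation=None keeps the orientation; velocity is the mean speed in mm/s. With until_force (N) it stops when the force on the tool has changed by that much, and returns True; else False.
- set_joints(angles): joint-space move.
- command_gripper(opening, grip_force=None): finger opening in mm; grip_force is the grip in N (None keeps the last); returns when the fingers have stopped.
- dwell(seconds).
- solve_ik(position, orientation): joint angles nearest the present ones, or None.
- snapshot(name): name is "side" or "top"; returns (picture, depth): 480x640x3 uint8, red, green, blue; 480x640 float32, mm along the optical axis (not along the pixel's ray), 0 where there is no reading.
- calibration(name): a dict with "fx", "fy", "cx", "cy" (pixels), "distortion" ([k1, k2, p1, p2, k3] as OpenCV has them; the pictures are not rectified), "R" (3x3) and "t" (3): a world point X has camera coordinates R X + t. Camera axes: x right, y down, z forward; pixel columns grow to the right and rows downward; lengths in mm; the calibration is good to about 2 mm. A picture is of the moment at which its call begins. calibration takes no time and is no camera call.
A pose or a line that the arm cannot do raises Unreachable and nothing moves.
- sign_off(): hands the job in, once; it reports no verdict.
Readings, each from a call of its own:
- read_time(): time.
- read_joints(): joint angles.
- read_joint_vel(): joint speeds.
- read_joint_efforts(): joint torques, N m.
- read_eef_pos(): TCP position.
- read_ee_rot(): TCP orientation.
- read_wrist_force(): force on the tool from outside, world axes, zero at the start.
- read_ft_torque(): the same for the moment, N m.
- read_width(): finger opening in mm.
Only numpy, scipy, OpenCV 4.12 (cv2) and the standard library are available. Lean on these libraries where they do the work, as an engineer would, in place of code of your own. Each camera call takes 0.05 s, during which the arm holds its last target.

## Working session

There is one attempt and no reset: what is moved stays moved. The work goes in short steps, each a Python script; the robot and the scene stay as the last script left them, time stands still between calls to the robot, and variables do not carry over. Pictures are saved under pics/ and viewed, and the job is handed in when it is done.

```bash
mkdir -p pics
python3 - <<'E'
from cell import *
import cv2,numpy as np
for n in("side","top"):
    p,d=snapshot(n); cv2.imwrite(f"pics/{n}0.png",p[:,:,::-1]); np.save(f"pics/{n}0.npy",d)
    c=calibration(n); print(n,c)
print(read_time(),read_ee_rot(),read_wrist_force())
E
```

```text
side {'fx': 519.0032545419074, 'fy': 519.0032545419074, 'cx': 313.9654459680768, 'cy': 237.2611182461612, 'distortion': array([-0.05499161,  0.        ,  0.        ,  0.        ,  0.        ]), 'R': array([[ 0.99822944, -0.05903707,  0.00725322],
       [-0.03400713, -0.66650591, -0.7447237 ],
       [ 0.04880062,  0.74315846, -0.6673335 ]]), 't': array([-589.8015185 ,   86.82369929, 1143.89538204])}
top {'fx': 553.0118354299041, 'fy': 553.0118354299041, 'cx': 318.1318994635045, 'cy': 239.5607578283633, 'distortion': array([-0.11799694,  0.        ,  0.        ,  0.        ,  0.        ]), 'R': array([[-0.00983826, -0.99978021, -0.01851344],
       [-0.9946758 ,  0.01168403, -0.10238919],
       [ 0.10258299,  0.01740754, -0.99457212]]), 't': array([   1.64683442,  567.90511231, 1115.96367548])}
0.1 [ 0.69731639  0.11800192 -0.69724498  0.11693945] [-0.36244617 -0.11840239 -0.15410321]
```

View pics/side0.png

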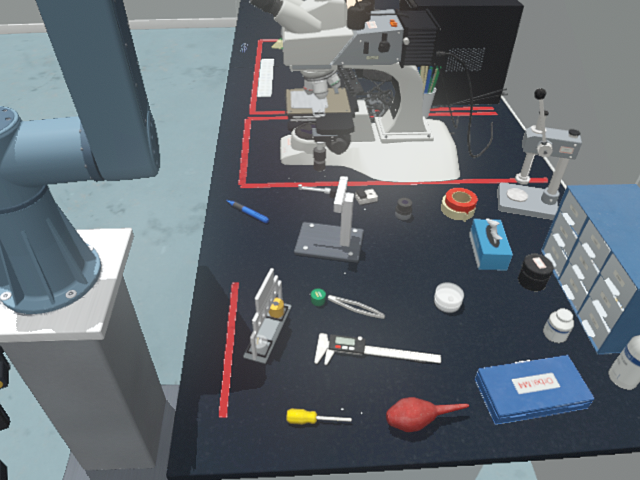

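View pics/top0.png

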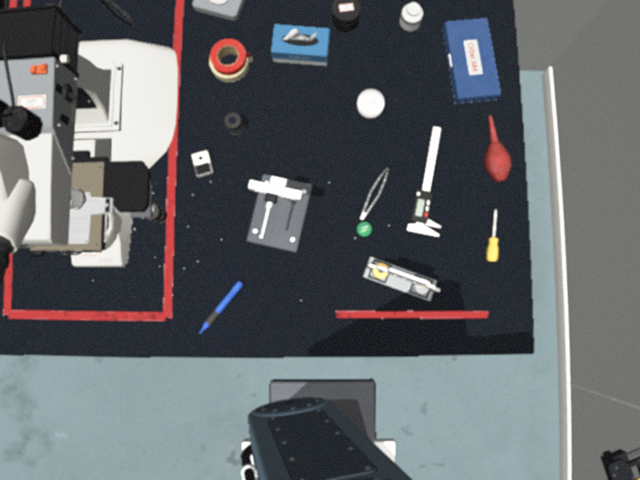

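The top picture shows the carrier at about (401,279), with the brass weight at its left end near (378,269). The stand is at about (280,212), with the hook pointing toward the robot. I'll enlarge both.

Run:
```python
import cv2,numpy as np
t=cv2.imread("pics/top0.png");s=cv2.imread("pics/side0.png")
def crop(im,x0,y0,w,h,k,n):
    c=cv2.resize(im[y0:y0+h,x0:x0+w],None,fx=k,fy=k,interpolation=cv2.INTER_CUBIC)
    for i in range(0,w,10):
        cv2.putText(c,str(x0+i),(i*k,8),0,.3,(0,255,255),1);cv2.line(c,(i*k,10),(i*k,14),(0,255,255),1)
    for i in range(0,h,10):
        cv2.putText(c,str(y0+i),(0,i*k+4),0,.3,(0,255,255),1)
    cv2.imwrite(n,c)
crop(t,350,245,100,70,8,"pics/tc.png");crop(t,240,165,80,90,6,"pics/ts.png")
crop(s,240,260,60,105,5,"pics/sc.png");crop(s,285,165,85,100,6,"pics/ss.png")
```

```text
(no output)
```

View pics/tc.png

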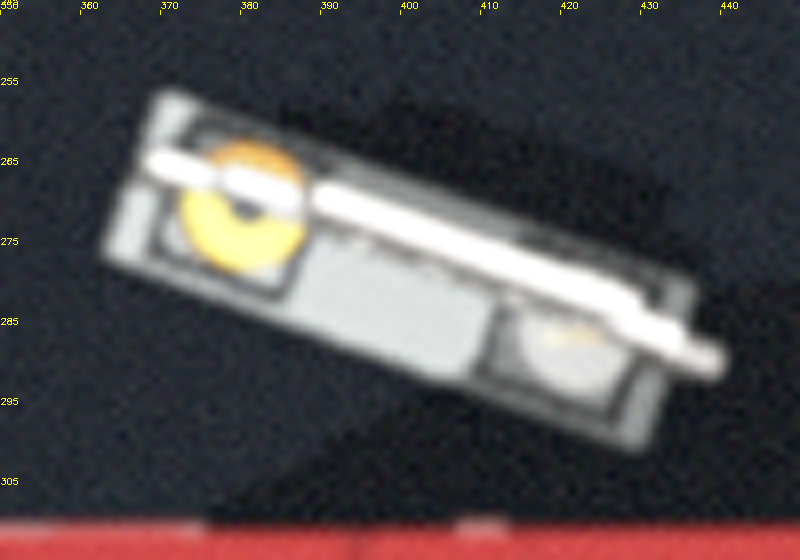

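View pics/ts.png

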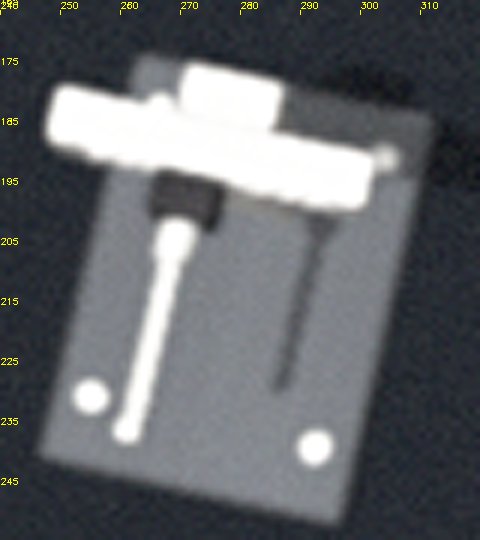

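View pics/sc.png

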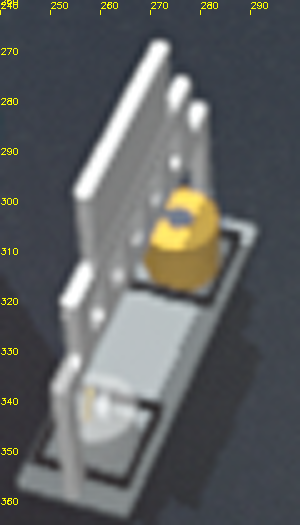

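View pics/ss.png

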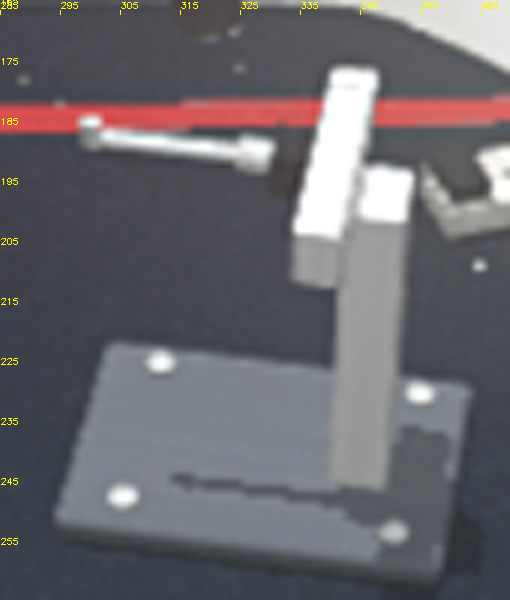

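The brass sits at the carrier's left end, so the centre of mass is at 46·170/390 = 20 mm towards it. That means the slot 20 mm towards the brass. Next I'll fit the poses from the points I read off, one camera at a time.

```bash
cat > h.py <<'E'
from cell import *
import cv2,numpy as np
from scipy.optimize import least_squares
from scipy.spatial.transform import Rotation as Ro
C={n:calibration(n) for n in("side","top")}
def proj(n,X):
    c=C[n];K=np.array([[c['fx'],0,c['cx']],[0,c['fy'],c['cy']],[0,0,1]])
    return cv2.projectPoints(np.float64(X).reshape(-1,1,3),cv2.Rodrigues(c['R'])[0],np.float64(c['t']),K,c['distortion'])[0].reshape(-1,2)
def back(n,uv,z):
    c=C[n];K=np.array([[c['fx'],0,c['cx']],[0,c['fy'],c['cy']],[0,0,1]])
    q=cv2.undistortPoints(np.float64(uv).reshape(-1,1,2),K,c['distortion']).reshape(-1,2)
    d=np.c_[q,np.ones(len(q))]@c['R'];o=-c['R'].T@c['t']
    return o+d*((z-o[2])/d[:,2])[:,None]
def tf(p,M): # p x,y,yaw[,z]
    c,s=np.cos(p[2]),np.sin(p[2]);M=np.float64(M)
    return np.c_[p[0]+c*M[:,0]-s*M[:,1],p[1]+s*M[:,0]+c*M[:,1],M[:,2]+(p[3] if len(p)>3 else 0)]
def fit(obs,p0): # obs list (cam,model,uv)
    f=lambda p:np.concatenate([(proj(n,tf(p,[m]))[0]-uv) for n,m,uv in obs])
    r=least_squares(f,p0,loss='soft_l1');return r.x,f(r.x).reshape(-1,2)
def crop(im,x0,y0,w,h,k,n):
    c=cv2.resize(im[y0:y0+h,x0:x0+w],None,fx=k,fy=k,interpolation=cv2.INTER_CUBIC)
    for i in range(0,w,10):
        cv2.putText(c,str(x0+i),(i*k,8),0,.3,(0,255,255),1);cv2.line(c,(i*k,10),(i*k,14),(0,255,255),1)
    for i in range(0,h,10): cv2.putText(c,str(y0+i),(0,i*k+4),0,.3,(0,255,255),1)
    cv2.imwrite(n,c)
E
cat > f1.py <<'E'
from h import *
T,S="top","side"
# carrier, brass at +y
ct=[(T,(23,75,5),(369.7,256.2)),(T,(-23,75,5),(363,276.9)),(T,(-23,-75,5),(430.2,301.3)),(T,(23,-75,5),(436.7,280)),(T,(0,40,140),(389.6,269.2)),(T,(0,-40,140),(430,283))]
cs=[(S,(0,40,140),(272,269)),(S,(0,-40,140),(256.4,298.4)),(S,(23,75,5),(291.6,306)),(S,(23,-75,5),(266,363)),(S,(-23,-75,5),(243.6,356.4))]
st=[(T,(-100,55,12),(246.7,240.8)),(T,(-100,-55,12),(296.7,252.2)),(T,(50,-55,12),(312,184.5)),(T,(50,55,12),(263,174.2))]
ss=[(S,(-100,55,12),(303.3,222)),(S,(50,55,12),(363,229.2)),(S,(-100,-55,12),(294.5,251.7)),(S,(50,-55,12),(358.2,258.5))]
for nm,a,b in(("carrier",ct,cs),("stand",st,ss)):
    p0=[*back(T,[a[0][2]],0)[0][:2],-.2]
    for o in(a,b,a+b):
        p,r=fit(o,p0);print(nm,p.round(3),r.round(1).tolist())
    if nm=="stand": ps=p
h1=back(T,[(261.2,237)],158)[0];h2=back(T,[(268.5,206)],153)[0];h3=back(S,[(300,184.7)],158)[0]
for h in(h1,h2,h3):
    c,s=np.cos(ps[2]),np.sin(ps[2]);d=h[:2]-ps[:2];print(h,c*d[0]+s*d[1],-s*d[0]+c*d[1])
for x in [(250.,189.),(301,200)]:print(back(T,[x],160))
E
python3 f1.py
```

```text
carrier [ 4.86060e+02 -1.75472e+02 -3.53000e-01] [[0.3, 0.1], [-0.2, 0.0], [0.1, -0.5], [0.6, 0.1], [-0.4, -0.2], [-0.2, 0.4]]
carrier [ 489.566 -177.101  -82.039] [[0.4, -0.5], [0.1, 0.9], [0.0, -0.9], [-0.2, -0.1], [-0.4, 0.4]]
carrier [ 487.638 -175.92   -38.049] [[0.5, -0.5], [0.0, -0.6], [0.3, -1.3], [0.7, -0.8], [-0.2, -1.0], [0.0, -0.6], [-0.8, -0.9], [-0.8, 0.5], [-1.1, -1.5], [-0.9, -0.5], [-1.1, 0.1]]
stand [652.282  71.152 144.281] [[-0.5, 0.6], [0.2, 0.6], [0.7, -0.4], [-0.4, -0.9]]
stand [ 6.56569e+02  6.99430e+01 -2.29000e-01] [[-0.6, -0.6], [0.6, -0.7], [-0.7, 0.1], [0.7, 1.3]]
stand [654.179  70.843 112.867] [[-0.3, -0.3], [0.5, -0.4], [0.8, -1.3], [-0.3, -1.8], [-1.6, -0.9], [-0.4, -0.9], [-1.8, -0.2], [-0.5, 1.1]]
[560.57924085  98.16556565 158.        ] -97.36339541168051 5.270835122148256
[619.05176731  85.2024667  153.        ] -37.47531704504217 5.975359277009794
[564.78072357  98.06383154 158.        ] -93.24930009129393 6.1293376232914625
[[650.40990535 119.02441077 160.        ]]
[[628.29271944  24.1831135  160.        ]]
```

```bash
cat >> h.py <<'E'
def quat(psi,sgn=1):
    x=np.array([0,0,-1.]);y=sgn*np.array([np.cos(psi),np.sin(psi),0]);z=np.cross(x,y)
    return Ro.from_matrix(np.c_[x,y,z]).as_quat()
E
python3 - <<'E'
from h import *
psi=-0.353
g=np.array([487+20*.3457,-176+20*.938])
ps=-0.230
pre=np.array([654.2,70.8])+np.array([np.cos(ps),np.sin(ps)])*-133+5.6*np.array([-np.sin(ps),np.cos(ps)])
for s in(1,-1):
    print(s,solve_ik([*g,162],quat(psi,s)),solve_ik([*pre,235],quat(ps,s)))
print(pre,read_joints())
E
```

```text
1 [-5.37477638e-01  2.32897409e-01  1.85901822e+00 -4.44089210e-16
  1.04967702e+00 -1.84477638e-01] [-2.13919160e-02  1.67771636e-01  1.76681509e+00 -4.44089210e-16
  1.20700593e+00  2.08608084e-01]
-1 [-5.37477638e-01  2.32897409e-01  1.85901822e+00 -4.44089210e-16
  1.04967702e+00  2.95711502e+00] [-2.13919160e-02  1.67771636e-01  1.76681509e+00 -4.44089210e-16
  1.20700593e+00 -2.93298457e+00]
[525.9790436  106.57354244] [-1.44330381e+00  1.81434376e-01  1.60786362e+00  4.26997899e-05
  1.35380002e+00 -2.06321687e-01]
```

Run:
```python
from h import *
psi=-0.353;q=quat(psi)
g=[487+20*.3457,-176+20*.938]
command_gripper(40)
reach([*g,260],q)
p,d=snapshot("top");crop(p,340,200,110,110,5,"pics/a_t.png")
p,d=snapshot("side");crop(p,210,190,110,180,3,"pics/a_s.png")
print(read_time(),read_eef_pos(),read_width(),read_wrist_force())
```

```text
2.8333 [ 493.7966772  -158.24304138  260.12061185] 39.86569703180339 [-0.00476164  0.32607201  0.52748219]
```

View pics/a_s.png

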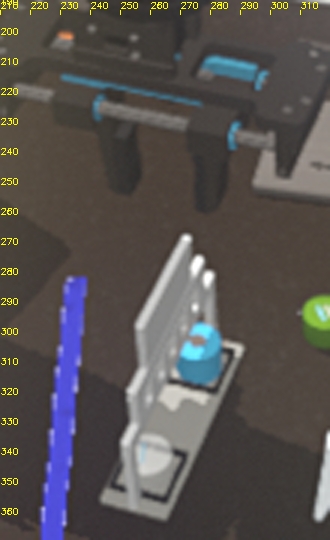

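View pics/a_t.png

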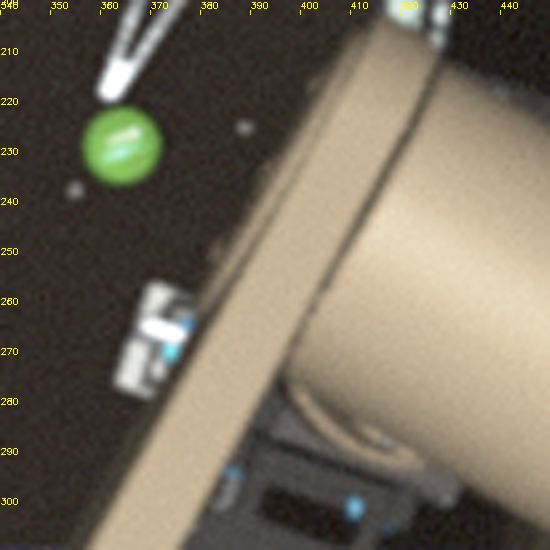

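In the side picture the fingers (tips near (250,250) and (278,258)) straddle the tab plane. Descending under a force guard, then gripping.

Run:
```python
from h import *
psi=-0.353;q=quat(psi)
g=[487+20*.3457,-176+20*.938]
print(servo_line([*g,163],q,velocity=60,until_force=5),read_eef_pos())
p,d=snapshot("side");crop(p[:,:,::-1],210,190,110,180,3,"pics/b_s.png")
print(read_time(),read_wrist_force())
```

```text
False [ 494.14257285 -157.37777729  163.38968317]
4.65 [ 0.78032479 -0.15524485  0.71541953]
```

View pics/b_s.png

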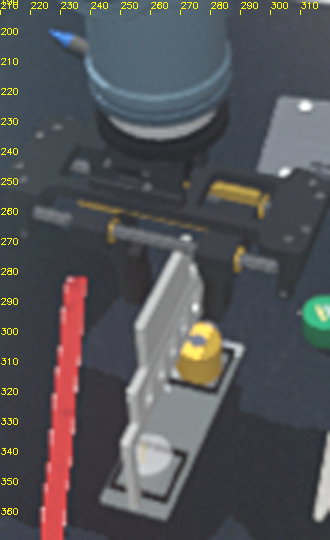

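The fingers are at (245,290) and (278,295), on either side of the tab. Gripping, then lifting slowly.

Run:
```python
from h import *
psi=-0.353;q=quat(psi)
command_gripper(0,40)
print(read_width(),read_eef_pos(),read_time(),read_wrist_force())
p0=read_eef_pos()
servo_line([p0[0],p0[1],p0[2]+75],q,velocity=50)
dwell(0.2);print(read_time(),read_wrist_force(),read_ft_torque(),read_width(),read_eef_pos())
p,d=snapshot("side");crop(p[:,:,::-1],210,150,110,200,3,"pics/c_s.png")
```

```text
5.339750609097221 [ 493.92855136 -157.25834479  162.93970423] 5.2583 [ 0.56427522  0.34736287 -0.84591142]
7.1083 [ 0.75356979 -1.27251826 -2.86945032] [-0.0792127  -0.04504156  0.00481456] 5.925240113955829 [ 493.82770297 -157.21077944  237.70974938]
```

View pics/c_s.png

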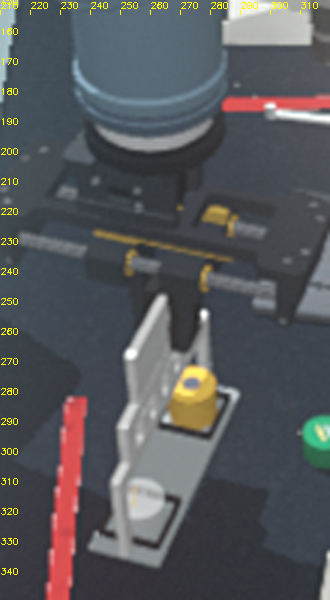

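It's held with both pieces in place. Moving to a position in front of the hook.

```bash
cat >> h.py <<'E'
PS=-0.230
EX=np.array([np.cos(PS),np.sin(PS)]);EY=np.array([-np.sin(PS),np.cos(PS)])
def SW(x,y,z): return [*(np.array([654.2,70.8])+x*EX+y*EY),z]   # nominal stand frame -> world
def st(p): d=np.array(p[:2])-[654.2,70.8];return np.array([d@EX,d@EY,p[2]]).round(2)
E
python3 - <<'E'
from h import *
servo_line(SW(-140,5.6,240),quat(PS),velocity=120)
dwell(.3)
servo_line(SW(-140,5.6,235.4),quat(PS),velocity=40)
dwell(.3)
print(read_time(),st(read_eef_pos()),read_wrist_force(),read_width())
for n,b in(("top",(230,150,110,140,4)),("side",(240,120,125,150,5))):
    p,d=snapshot(n);cv2.imwrite(f"pics/d_{n}.png",p[:,:,::-1]);crop(p[:,:,::-1],*b,f"pics/dc_{n}.png")
E
```

```text
10.4 [-139.94    5.62  235.47] [-0.10207477  0.175905   -3.38679574] 5.546218864720046
```

View pics/dc_top.png

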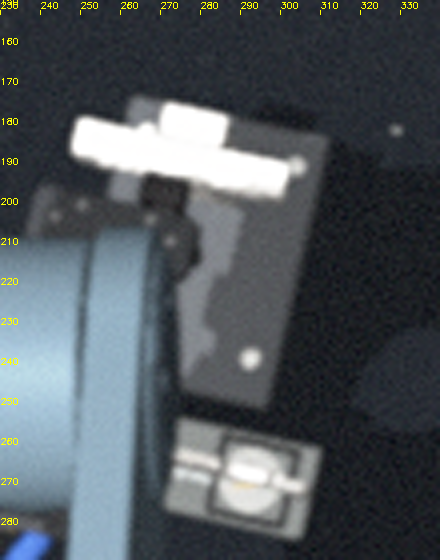

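View pics/dc_side.png

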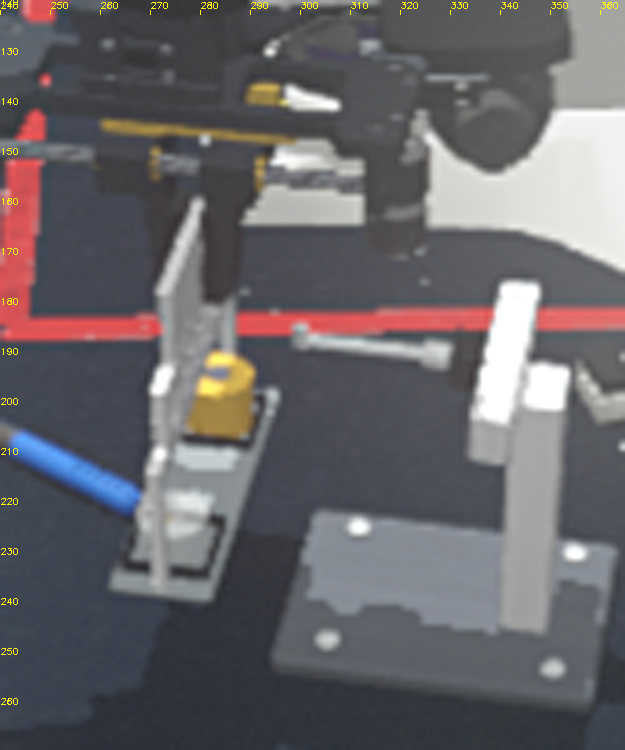

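```bash
python3 - <<'E'
from h import *
sub=lambda n,uv,z:[st(x) for x in back(n,[uv],z)]
print("tray R corners top",sub("top",(310.25,261.5),77.5),sub("top",(305.75,285),77.5))
print("tray R corners side",sub("side",(262,237.5),77.5),sub("side",(282,240),77.5))
print("lip top",sub("top",(261.2,237),158),"side",sub("side",(300,184.7),158), 'rod', sub("top",(266.5,214),153))
print("base corner top",[sub("top",x,12) for x in((246.7,240.8),(296.7,252.2),(312,184.5),(263,174.2))])
print("tab top right side", sub("side",(272.5,179),212.5), sub("side",(279.5,160),212.5))
E
python3 - <<'E'
import sys;sys.path.insert(0,'.')
from h import *
im=cv2.imread("pics/top0.png");crop(im,250,190,30,60,10,"pics/e1.png")
im=cv2.imread("pics/d_side.png");crop(im,285,175,50,30,15,"pics/e2.png")
im=cv2.imread("pics/d_top.png");crop(im,265,245,55,45,13,"pics/e3.png")
E
```

```text
tray R corners top [array([-117.43,  -89.25,   77.5 ])] [array([-164.57,  -90.77,   77.5 ])]
tray R corners side [array([-159.59,  -91.08,   77.5 ])] [array([-115.  ,  -91.25,   77.5 ])]
lip top [array([-97.39,   5.3 , 158.  ])] side [array([-93.28,   6.16, 158.  ])] rod [array([-52.97,   6.22, 153.  ])]
base corner top [[array([-100.44,   54.37,   12.  ])], [array([-100.99,  -54.18,   12.  ])], [array([ 46.83, -53.84,  12.  ])], [array([46.34, 53.49, 12.  ])]]
tab top right side [array([-137.61,  -57.87,  212.5 ])] [array([-138.88,   13.07,  212.5 ])]
```

View pics/e1.png

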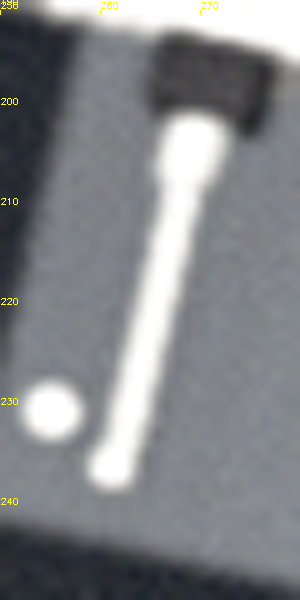

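View pics/e3.png

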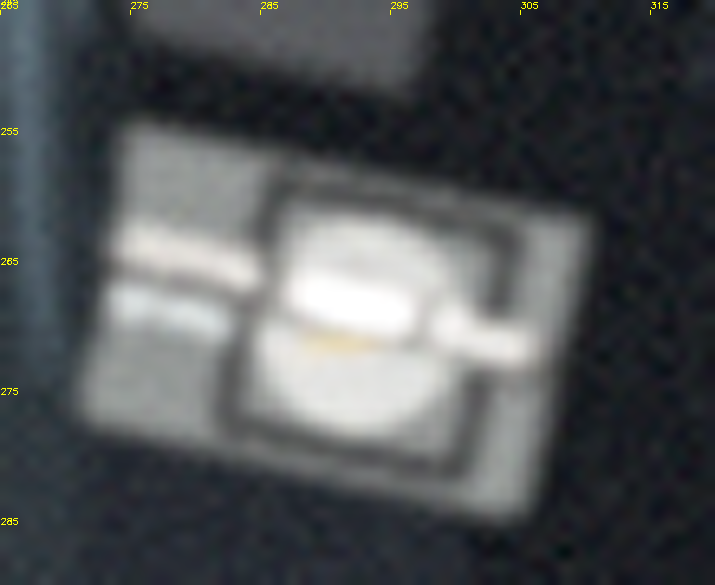

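View pics/e2.png

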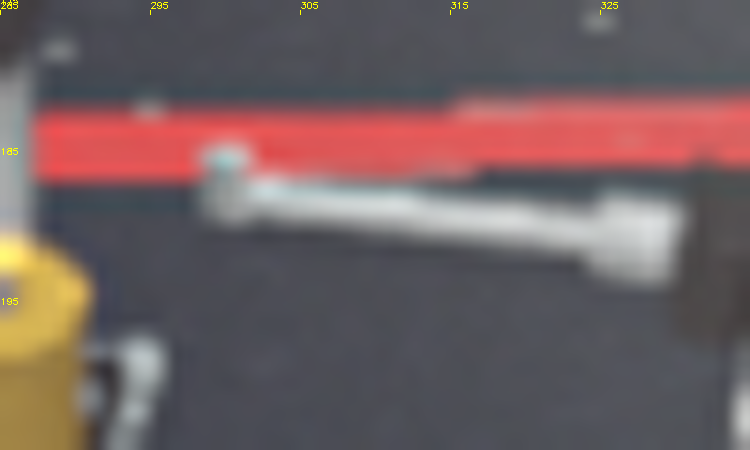

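From the top camera, the tray's right edge is at stand y ≈ -90.0, which puts the slot at +5.0. The hook is at +5.3 to 6.2. The side camera suggests moving a little further in +y. I'll feel forward at y = 6.2.

```bash
cat >> h.py <<'E'
def probe(y,xs=-112,xe=-85,f=2.0,z=235.4):
    servo_line(SW(xs,y,z),quat(PS),velocity=40);dwell(.25)
    f0=np.array(read_wrist_force())
    hit=servo_line(SW(xe,y,z),quat(PS),velocity=15,until_force=f)
    p=st(read_eef_pos());f1=np.array(read_wrist_force())-f0
    print("y",y,"hit",hit,p,"F(stand)",(f1[:2]@EX).round(2),(f1[:2]@EY).round(2),f1[2].round(2),"T",(np.array(read_ft_torque())).round(3),"t",read_time())
    return hit
E
python3 - <<'E'
from h import *
probe(6.2)
for n,b in(("top",(230,150,110,140,4)),("side",(240,120,125,150,5))):
    p,d=snapshot(n);cv2.imwrite(f"pics/f_{n}.png",p[:,:,::-1]);crop(p[:,:,::-1],*b,f"pics/fc_{n}.png")
E
```

```text
y 6.2 hit False [-85.05   6.2  235.42] F(stand) -0.71 -0.36 -1.01 T [ 0.005 -0.062  0.023] t 13.55
```

View pics/fc_side.png

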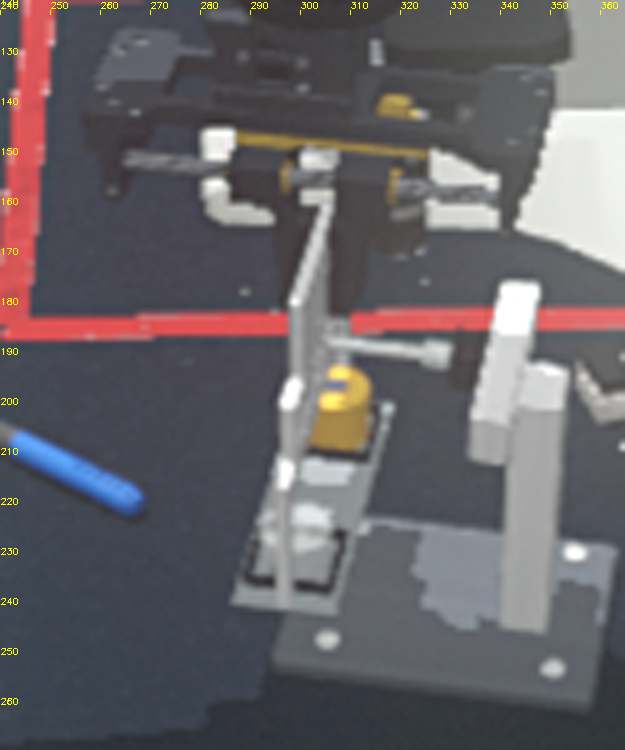

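There was no contact up to x = -85, and the hook sleeve hasn't moved, at (436,353) in the crop. The lip has gone through the slot. I'll go further onto the rod, then lower gently.

Run:
```python
from h import *
print(servo_line(SW(-70,6.2,235.4),quat(PS),velocity=15,until_force=2.5),st(read_eef_pos()))
dwell(.3);f0=np.array(read_wrist_force());print(f0.round(2),read_ft_torque().round(3))
hit=servo_line(SW(-70,6.2,225.4),quat(PS),velocity=10,until_force=2.5)
dwell(.2);print(hit,st(read_eef_pos()),(np.array(read_wrist_force())-f0).round(2),np.array(read_ft_torque()).round(3),read_time())
for n,b in(("top",(230,150,110,140,4)),("side",(240,120,125,150,5))):
    p,d=snapshot(n);cv2.imwrite(f"pics/g_{n}.png",p[:,:,::-1]);crop(p[:,:,::-1],*b,f"pics/gc_{n}.png")
```

```text
False [-70.09   6.21 235.36]
[-0.92 -0.81 -4.05] [-0.037 -0.038 -0.016]
True [-70.15   6.14 226.67] [2.43 0.5  9.23] [-0.026 -0.375  0.01 ] 16.075
```

View pics/gc_side.png

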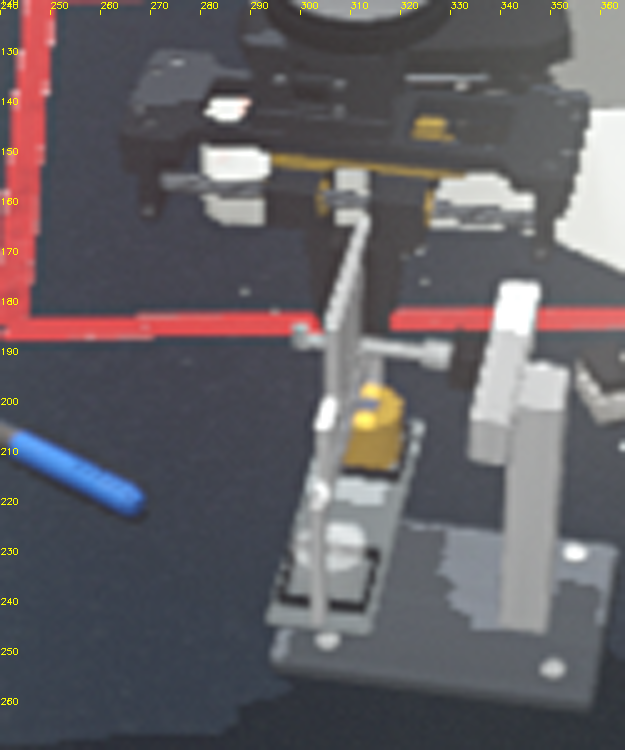

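Threaded: the lip shows in front of the frame at (299,187), and the carrier rests on the rod at a TCP height of about 227. The arm is pressing 9 N, so I'll ease up before releasing.

Run:
```python
from h import *
p0=read_eef_pos()
for k in range(4):
    p=read_eef_pos();f=np.array(read_wrist_force());print(st(p),f.round(2))
    if f[2]<0.5:break
    servo_line([p0[0],p0[1],p0[2]+.3*(k+1)],quat(PS),velocity=5);dwell(.15)
print(read_time())
```

```text
[-70.16   6.15 226.66] [1.44 0.14 5.96]
[-70.13   6.14 226.95] [ 1.15 -0.72  3.74]
[-70.19   6.13 227.11] [ 0.55 -0.27  2.34]
[-70.22   6.11 227.35] [ 2.42  0.24 -0.58]
17.6333
```

Run:
```python
from h import *
command_gripper(12);dwell(.3)
print(read_width(),read_wrist_force().round(2),read_time())
for n,b in(("top",(230,150,110,140,4)),("side",(240,120,125,150,5))):
    p,d=snapshot(n);crop(p[:,:,::-1],*b,f"pics/hc_{n}.png")
```

```text
11.968007833347206 [0.91 1.11 0.12] 18.2417
```

View pics/hc_side.png

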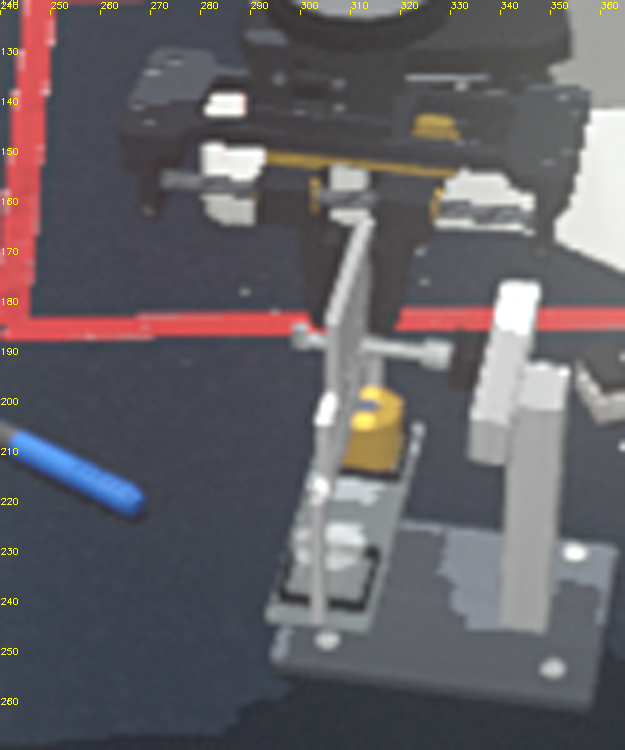

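It hangs level. Opening wider, retreating upwards, then checking for stillness.

Run:
```python
from h import *
command_gripper(36);dwell(.2)
p=read_eef_pos();print(servo_line([p[0],p[1],330],quat(PS),velocity=60),read_time())
servo_line([p[0]-60,p[1]-250,360],quat(PS),velocity=150)
dwell(3)
im=[]
for k in range(4):
    p,d=snapshot("side");im.append(p.astype(float));dwell(.33)
print([np.abs(a[140:250,250:340]-im[0][140:250,250:340]).mean().round(2) for a in im],[np.abs(a[300:410,450:540]-im[0][300:410,450:540]).mean().round(2) for a in im])
crop(p[:,:,::-1],240,120,125,150,5,"pics/ic_side.png")
p,d=snapshot("top");crop(p[:,:,::-1],220,160,120,100,6,"pics/ic_top.png");cv2.imwrite("pics/i_top.png",p[:,:,::-1])
print(read_time(),read_wrist_force().round(2))
```

```text
False 20.9333
[np.float64(0.0), np.float64(0.83), np.float64(0.83), np.float64(0.83)] [np.float64(0.0), np.float64(0.9), np.float64(0.9), np.float64(0.89)]
27.3917 [ 0.73 -0.31  0.68]
```

View pics/ic_side.png

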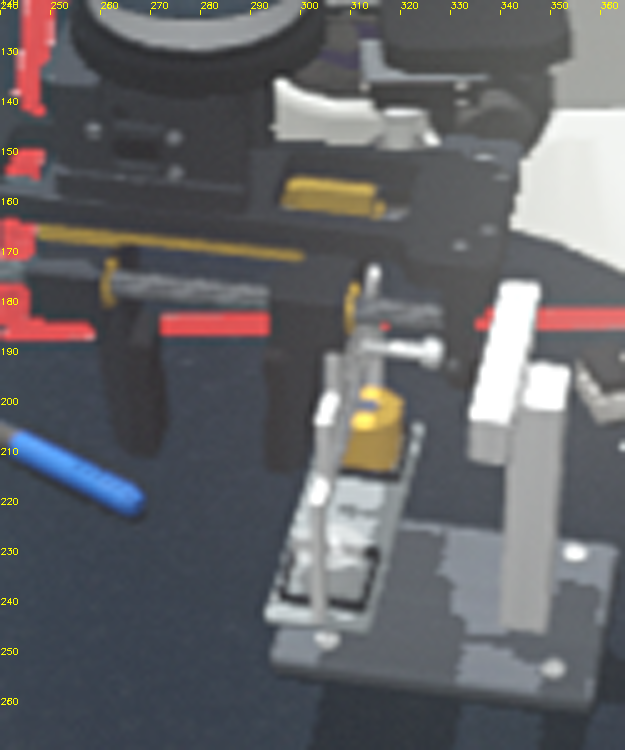

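View pics/ic_top.png

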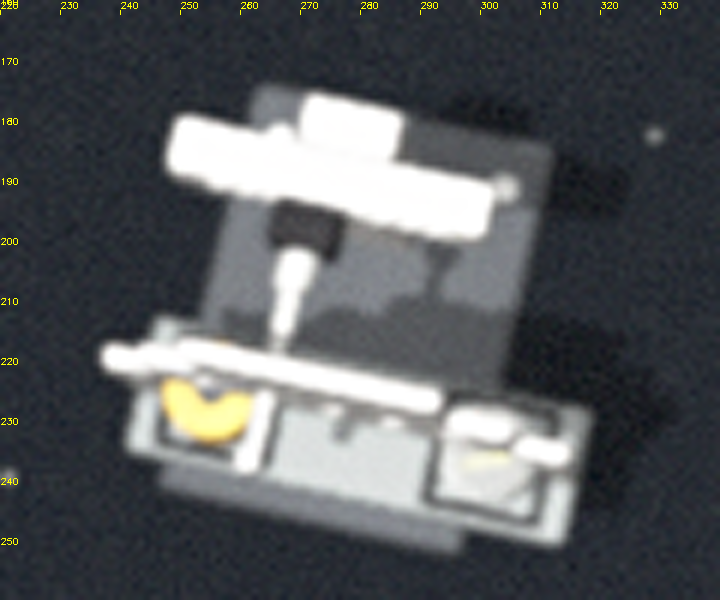

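The noise-level differences show it's at rest, with both pieces in their pockets. One more numeric check of tilt and height before I sign off.

Run:
```python
from h import *
f=lambda x,y:(220+x/6-.4,160+y/6-.4);g=lambda x,y:(240+x/5-.4,120+y/5-.4)
M=[("top",(23,75,5),f(157,320)),("top",(-23,75,5),f(130,447)),("top",(23,-75,5),f(592,408)),("top",(-23,-75,5),f(562,546)),("top",(0,40,140),f(185,347)),("top",(0,-40,140),f(440,400)),
("side",(23,75,5),g(420,427)),("side",(23,-75,5),g(368,630)),("side",(-23,-75,5),g(266,617)),("side",(0,40,140),g(374,265))]
def r(p,cams):
    R=Ro.from_euler('ZYX',p[3:]).as_matrix()
    return np.concatenate([proj(n,[R@np.array(m)+p[:3]])[0]-uv for n,m,uv in M if n in cams])
x0=np.array([*SW(-70,-14,65),PS,0,0])
for c in(("top",),("top","side")):
    s=least_squares(r,x0,args=(c,),loss='soft_l1');print(st(s.x[:3]),s.x[3:].round(3),np.abs(s.fun).max().round(1))
print(r(x0,("top","side")).reshape(-1,2).round(1).tolist())
```

```text
[-70.14 -14.1   53.39] [-0.225  0.003 -0.017] 0.5
[-70.52 -14.76  61.39] [-0.226  0.006 -0.018] 8.5
[[-0.4, -1.5], [-1.1, -0.5], [-0.3, -0.2], [-0.3, -0.8], [-0.3, -0.9], [1.3, -0.0], [0.3, -1.6], [-0.1, 0.0], [-0.6, 0.1], [-2.3, -9.8]]
```

Run:
```python
from cell import *
sign_off();print(read_time())
```

```text
the job is handed in; nothing more can be done
the job is handed in; nothing more can be done
```

The carrier is hanging on the hook by the slot 20 mm from the middle on the brass side, and the job is handed in. The last clock reading before hand-in was 27.4 s; no verdict was reported.

- **What I did:** I gripped the tab directly above that slot, because the loaded centre of mass works out 20 mm towards the brass. I felt forward with the hook taken as about 6 mm left of centre. The slot went over the lip on the first try with no contact. I then lowered the carrier onto the rod, eased off the load and released it.
- **Final checks that passed:**
  - The tilt fit gave about 0.02 rad.
  - The carrier is about 70 mm in front of the stand's origin.
  - Successive side pictures differed only by camera noise, so it is at rest.
  - Both pieces are in their pockets, and the gripper is clear.
  - No bystander looked disturbed in the pictures I took; I did not measure their positions.
- **Brief overshoot:** when the carrier touched down, the arm pressed about 9 N. That stayed under the 14 N limit, and I eased it off before releasing.
- **Height readings disagree:** the cameras put the carrier at 53 mm (top only) and 61 mm (both). The top camera alone measures height poorly, and the two-camera fit included a tab corner that was hidden by the gripper (8.5 px residual). The arm's own reading at touchdown gives about 65 mm, which matches the geometry.
- **Camera offset:** the two cameras also differed by about 4 mm along world x.

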